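Set out the pillar candles on their plates

ROBOT

A 7-joint arm with a two-finger parallel gripper is mounted at the origin on a cart in front of the work surface, level with it; the furniture and walls round the work are solid. World frame = base frame: x ahead of the robot, y to its left, z up, the work surface at z = 0. Lengths are in mm, angles in rad, forces in N, time in s.
With the tool pointing down it reaches from about 400 to 875 mm from the base axis. Payload 4.4 kg.
Tool frame: the origin (TCP) lies on the centre line of the jaws, within the pads' length; the fingertips stand 25 mm ahead of it and the grasp point (between the pads) lies 6 mm ahead of it (ctrl.finger_overhang is the distance from the TCP to the fingertips, in mm); z points along the fingers, y is the line along which they close (so a half turn about z gives the same grasp; the last joint's range is limited). The gripper opens to 85 mm and grips with 20 to 120 N. Pads are 22 mm wide; open, the fingers measure 114 mm over their backs; the gripper's body (76 mm by 85 mm) begins 54 mm behind the grasp point. The pads swing forward as they close: fully open they stand 13 mm farther back than shut.
Start: joints at [-1.227, 0.628, 0.038, 1.517, -0.027, 0.996, -0.02], TCP at [258.956, 596.204, 256.313] pointing down, gripper open.
Joint ranges: [-3.06, 3.06], [-0.37, 2.12], [-1.25, 1.32], [0.18, 2.47], [-1.1, 4.24], [0.23, 1.98], [-2.94, 2.94]. Speed limits (rad/s): [2.57, 2.57, 3.14, 3.14, 3.14, 3.14, 3.14].

INTERFACE

Orientations are given as [roll, pitch, yaw] about the fixed x, y, z axes, in that order (R = Rz(yaw) Ry(pitch) Rx(roll)).
In Python, from cell import ctrl gives the robot as it stands. The module is installed in compiled form; this text tells all that it offers.
- The arm moves only by the tool play_rows, never from a script. Its argument "targets" is a list of rows, each a list of 5 numbers: the closure, from 0 (fully open) to 1 (shut), then the shift along the tool's x, y, z in cm, then the turn about the tool's z in degrees. In form: [[gripper, dx, dy, dz, spin], ...]. A call has 1 to 10 rows; each row is the pose to reach, as a shift and turn from the pose commanded when the call began, along the tool's axes at that moment; what a row does not reach only later rows make up. A row lasts 1/10 s, in which the tool goes at most 50 mm and 8.59 degrees, less where a joint would pass 70% of its speed; a pose out of reach is approached as far as the arm can. A call with a gripper value outside its range is refused whole. The fingers move at their own pace and stop on an object; the grip force is fixed at half the most. Time passes only in rows, so rows that repeat a pose let the fingers close. It gives the time, the measured TCP pose, the force, the opening and the grip force at its end, in the units of the state.
- ctrl.read_state(): the state, without advancing time (a new reading comes with each control period).
- ctrl.get_image(name): name is "scene" or "top"; returns (picture, depth): 480x640x3 uint8, red, green, blue; 480x640 float32, mm along the optical axis (not along the pixel's ray), 0 where there is no reading.
- ctrl.calibration(name): a dict with "vfov" (degrees; the focal length in pixels is half the picture's height over the tangent of half this angle, whatever the lens; pixels are square), "cx", "cy" (the principal point, pixels), "extrinsics" (4x4, takes a point from camera to world coordinates). Camera axes: x right, y down, z forward; pixel columns grow to the right and rows downward; lengths in mm; the calibration is good to about 2 mm. A picture is of the moment at which its call begins. calibration takes no time and is no camera call.
- ctrl.finish_job(): hands the job in; it is judged then, once.
Trained networks look in the newest picture that a camera, given by its name, has taken for a name from the list of things; names that differ only in an ending like _2 or _b are one class to them, and where a whole thing is asked for, a point or a joint stands for the part that bears it (a point fixed in the world has none). Each returns a list of dicts, best first, with "confidence" (0 to 1); they miss things now and then, are a little off and sometimes report something else, mostly with a low value. They report only what shows in the picture. A call takes as long as a camera call. They do not tell look-alikes from the thing itself.
- ctrl.search_frame(camera, name): "bbox" ([left, top, right, bottom] in pixels, round what is visible of it).
- ctrl.trace(camera, name): "pixels" (480x640 bool, what is visible of it) and "bbox" ([left, top, right, bottom] in pixels, round what is visible of it).
The state is a dict: "clock": time; "qpos": joint angles; "qd": joint speeds; "tau": joint torques, N m; "eef_pos": TCP position; "tool_rot": TCP orientation; "force": force on the tool from outside, world axes, zero at the start; "torque": the same for the moment, N m; "width": finger opening in mm; "gripper_force": force on a finger pad.
Only numpy, scipy, OpenCV 4.12 (cv2) and the standard library are available. Lean on these libraries where they do the work, as an engineer would, in place of code of your own. Each camera call takes 0.05 s, during which the arm holds its last target. There are 200 camera calls.

TASK

Light is needed for the tasting: take the stack of four pillar candles apart and stand each one upright on the iron candle plate of its size, the narrowest candle on the smallest plate and so on up to the widest candle on the largest, right way up and wholly inside the plate's rim. Let no candle fall over, and leave the bell and the red candle glass where they stand.

Things in the scene. Friction and masses are not known exactly. Their poses are not given: they have to be found in the camera images.
- candle_34_center (a point): the narrowest of four ivory-coloured round pillar candles: a plain upright wax cylinder 34 mm in diameter and 55 mm tall, flat underneath, with a small hollow and a stub of wick in its top that do not stick out; this point is its centre, on its axis half-way up, z along the axis. Loose, 30 to 200 g. At the start the four stand on one another, widest at the bottom, narrowest on top.
- candle_44_center (a point): the second narrowest of four ivory-coloured round pillar candles: a plain upright wax cylinder 44 mm in diameter and 55 mm tall, flat underneath, with a small hollow and a stub of wick in its top that do not stick out; this point is its centre, on its axis half-way up, z along the axis. Loose, 30 to 200 g. At the start the four stand on one another, widest at the bottom, narrowest on top.
- candle_54_center (a point): the second widest of four ivory-coloured round pillar candles: a plain upright wax cylinder 54 mm in diameter and 55 mm tall, flat underneath, with a small hollow and a stub of wick in its top that do not stick out; this point is its centre, on its axis half-way up, z along the axis. Loose, 30 to 200 g. At the start the four stand on one another, widest at the bottom, narrowest on top.
- candle_64_center (a point): the widest of four ivory-coloured round pillar candles: a plain upright wax cylinder 64 mm in diameter and 55 mm tall, flat underneath, with a small hollow and a stub of wick in its top that do not stick out; this point is its centre, on its axis half-way up, z along the axis. Loose, 30 to 200 g. At the start the four stand on one another, widest at the bottom, narrowest on top.
- plate_34_floor (a point): the narrowest of four round dark iron candle plates standing on the table, fixed: flat floor 56 mm across, 4 mm above the table, inside a low rim 64 mm across outside whose top is 8 mm above the table; a flat finger ring about 24 mm long, lower than the rim, sticks out at one side (along -x of this frame). This point is the centre of the top of its floor, z up.
- plate_44_floor (a point): the second narrowest of four round dark iron candle plates standing on the table, fixed: flat floor 66 mm across, 4 mm above the table, inside a low rim 74 mm across outside whose top is 8 mm above the table; a flat finger ring about 24 mm long, lower than the rim, sticks out at one side (along -x of this frame). This point is the centre of the top of its floor, z up.
- plate_54_floor (a point): the second widest of four round dark iron candle plates standing on the table, fixed: flat floor 76 mm across, 4 mm above the table, inside a low rim 84 mm across outside whose top is 8 mm above the table; a flat finger ring about 24 mm long, lower than the rim, sticks out at one side (along -x of this frame). This point is the centre of the top of its floor, z up.
- plate_64_floor (a point): the widest of four round dark iron candle plates standing on the table, fixed: flat floor 86 mm across, 4 mm above the table, inside a low rim 94 mm across outside whose top is 8 mm above the table; a flat finger ring about 24 mm long, lower than the rim, sticks out at one side (along -x of this frame). This point is the centre of the top of its floor, z up.
- brass_bell_center (a point): bystander: brass hand bell with dark turned handle, 58 mm in diameter, 94 mm tall, standing on its mouth; this point is its centre, half-way up. Loose, not to be moved.
- candle_glass_center (a point): bystander: red candle glass with a white candle low inside it, 68 mm in diameter, 70 mm tall, standing upright; this point is its centre, half-way up. Loose, not to be moved.
Not all that is in view belongs to the job. What is shaped like the part that bears plate_34_floor but turquoise is not meant.

How it is judged:
By the outcome, as a careful person would: the job done as asked, in the order asked, and still so for the second after the job is handed in, with the robot touching nothing.
It also fails if it takes over 128 s, if anything falls off the work surface, if the arm or the gripper's body presses on something with over 40 N, if the wrist force passes 120 N, or if a joint passes its speed limit or range.

## Working session

There is one attempt and no reset: what is moved stays moved. The work goes in short steps, Python scripts to look and compute and a tool call to move; the robot and the scene stay as the last step left them, time stands still between calls to the robot, and variables do not carry over. Pictures are saved under pics/ and viewed, at most 14 in all, crops included, and the job is handed in when it is done.

Besides the shell and the picture viewer there is one more tool, called after ">>>" as a command line: name --pt "numbers of a row" for each row, then --argument value for the rest. play_rows: Moves the arm, as the interface text tells. Its arguments: {"type":"object","properties":{"targets":{"type":"array"}},"required":["targets"]}

```bash
mkdir -p pics; cat > h.py <<'E'
import numpy as np, cv2
from cell import ctrl
def cloud(cam,d):
    c=ctrl.calibration(cam); f=240/np.tan(np.radians(c["vfov"]/2))
    v,u=np.mgrid[:480,:640]
    P=np.stack([(u-c["cx"])/f*d,(v-c["cy"])/f*d,d],-1)
    E=np.array(c["extrinsics"]); return P@E[:3,:3].T+E[:3,3]
def save(n,p): cv2.imwrite(f"pics/{n}.png",cv2.cvtColor(p,cv2.COLOR_RGB2BGR))
E
python3 - <<'E'
from h import *
s=ctrl.read_state(); print({k:np.round(s[k],3) for k in ("clock","eef_pos","tool_rot","width")})
for cam in ("top","scene"):
    p,d=ctrl.get_image(cam); save(cam+"0",p); P=cloud(cam,d); np.savez(cam+"0.npz",p=p,d=d,P=P)
    print(cam,np.round(ctrl.calibration(cam)["extrinsics"],2).tolist())
    for n in ["candle_34_center","candle_44_center","candle_54_center","candle_64_center","plate_34_floor","plate_44_floor","plate_54_floor","plate_64_floor","brass_bell_center","candle_glass_center"]:
        for r in ctrl.trace(cam,n)[:3]:
            m=r["pixels"]&(d>0); q=P[m]
            print(n,round(r["confidence"],2),np.round(r["bbox"]).tolist(),np.round(np.percentile(q,[2,50,98],axis=0)).tolist() if len(q) else 0)
E
```

```text
{'clock': np.float64(0.0), 'eef_pos': array([258.704, 595.646, 255.401]), 'tool_rot': array([-3.14 ,  0.   ,  2.732]), 'width': np.float64(85.859)}
top [[0.02, -0.99, 0.12, 360.0], [-1.0, -0.02, 0.01, -9.82], [-0.01, -0.12, -0.99, 1352.93], [0.0, 0.0, 0.0, 1.0]]
candle_34_center 0.75 [210.0, 167.0, 235.0, 192.0] [[600.0, 182.0, 164.0], [612.0, 195.0, 216.0], [631.0, 213.0, 223.0]]
candle_44_center 0.73 [213.0, 180.0, 240.0, 201.0] [[594.0, 178.0, 113.0], [601.0, 189.0, 157.0], [624.0, 215.0, 171.0]]
candle_44_center 0.64 [248.0, 264.0, 282.0, 295.0] [[401.0, 85.0, 2.0], [432.0, 117.0, 38.0], [462.0, 147.0, 73.0]]
candle_54_center 0.8 [217.0, 184.0, 244.0, 205.0] [[589.0, 172.0, 64.0], [596.0, 184.0, 101.0], [623.0, 213.0, 114.0]]
candle_64_center 0.81 [222.0, 184.0, 249.0, 208.0] [[586.0, 166.0, 4.0], [599.0, 175.0, 48.0], [636.0, 209.0, 59.0]]
plate_34_floor 0.93 [162.0, 197.0, 185.0, 238.0] [[528.0, 312.0, -2.0], [576.0, 340.0, 5.0], [607.0, 367.0, 12.0]]
plate_34_floor 0.67 [358.0, 263.0, 386.0, 294.0] [[409.0, -143.0, -2.0], [438.0, -114.0, 5.0], [465.0, -87.0, 12.0]]
plate_44_fl
[... 1875 characters left out ...]
]
plate_44_floor 0.74 [328.0, 272.0, 366.0, 290.0] [[537.0, -19.0, -0.0], [589.0, 15.0, 5.0], [625.0, 47.0, 10.0]]
plate_54_floor 0.57 [393.0, 326.0, 440.0, 360.0] [[530.0, -245.0, 2.0], [587.0, -207.0, 5.0], [626.0, -170.0, 10.0]]
plate_64_floor 0.75 [348.0, 395.0, 417.0, 449.0] [[376.0, -352.0, 2.0], [429.0, -309.0, 5.0], [473.0, -269.0, 9.0]]
plate_64_floor 0.56 [304.0, 222.0, 330.0, 245.0] [[584.0, 165.0, -0.0], [602.0, 174.0, 32.0], [640.0, 202.0, 57.0]]
brass_bell_center 0.8 [229.0, 205.0, 254.0, 244.0] [[432.0, 297.0, -2.0], [455.0, 315.0, 20.0], [506.0, 450.0, 89.0]]
candle_glass_center 0.68 [247.0, 250.0, 285.0, 289.0] [[399.0, 85.0, 2.0], [428.0, 103.0, 46.0], [461.0, 151.0, 71.0]]
```

```bash
python3 - <<'E'
from h import *
z=np.load("top0.npz"); P=z["P"];p=z["p"];d=z["d"]
# plates: two candidates 34 and crop montage
a=cv2.resize(p[180:320,150:500],(800,320),interpolation=cv2.INTER_CUBIC)
q=np.load("scene0.npz")["p"]
b=cv2.resize(q[140:460,220:460],(210,280)) 
c=cv2.resize(q[150:260,210:350],(356,280),interpolation=cv2.INTER_CUBIC)
im=np.zeros((600,800,3),np.uint8); im[:320]=a; im[320:,:210]=b; im[320:,220:576]=c; save("mont",im)
# circle fits using known rim radius
from scipy.optimize import least_squares
def fit(mask,r):
    Q=P[mask][:,:2]
    # enclosing disc: least outside residual with area centroid robust: maximise points in disc
    from scipy.ndimage import gaussian_filter
    lo=Q.min(0)-5; H,_,_=np.histogram2d(Q[:,0],Q[:,1],bins=[np.arange(lo[0],lo[0]+150,1),np.arange(lo[1],lo[1]+150,1)])
    best=max(((H[(np.hypot(np.arange(149)[:,None]-x,np.arange(149)[None]-y)<r+1)].sum()-0.0*x),-abs(0),x,y) for x in range(20,130,1) for y in range(20,130,1))
    s=[(x,y) for x in range(20,130) for y in range(20,130) if H[np.hypot(np.arange(149)[:,None]-x,np.arange(149)[None]-y)<r+1].sum()>=best[0]-0.5]
    return lo+np.mean(s,0)+.5
for n,bb,r in (("p34L",[162,197,185,238],32),("p34R",[358,263,386,294],32),("p44",[301,189,332,231],37),("p54",[395,194,433,237],42),("p64",[443,263,483,312],47)):
    m=np.zeros((480,640),bool); m[bb[1]-2:bb[3]+2,bb[0]-2:bb[2]+2]=1
    m&=(p.max(-1)<110)|((np.abs(P[...,2]-6)<5)&(P[...,2]>3)) if "R" not in n else (P[...,2]>3)
    print(n,fit(m,r),np.median(p[m],0))
for zz,r,bb in ((220,17,(560,650,150,240)),):
    m=(P[...,2]>212)&(P[...,0]>560)&(P[...,0]<650)&(P[...,1]>150)&(P[...,1]<240); Q=P[m]; print("top",len(Q),Q.mean(0),Q.min(0),Q.max(0))
# lateral circle fits from scene side points
S=np.load("scene0.npz")["P"]
for zz,r in ((27,32),(82,27),(137,22),(192,17)):
  for nm,A in (("top",P),("scene",S)):
    m=(np.abs(A[...,2]-zz)<18)&(A[...,0]>560)&(A[...,0]<660)&(A[...,1]>140)&(A[...,1]<240); Q=A[m][:,:2]
    o=least_squares(lambda c:np.hypot(*(Q-c).T)-r,[612,195],loss="soft_l1"); print(zz,nm,len(Q),o.x.round(1))
E
```

```text
p34L [580.17918984 337.25560662] [ 22. 154. 133.]
p34R [ 437.4997741  -114.87492193] [88. 86. 78.]
p44 [384.62218789   4.08653149] [87. 82. 75.]
p54 [ 429.9997741  -185.33313539] [88. 84. 76.]
p64 [ 434.4997741  -313.55452048] [89. 86. 78.]
top 226 [615.5698514  198.08060648 218.40651875] [599.56604398 182.26804539 212.19150292] [633.14802685 213.46724757 224.74900621]
27 top 94 [618. 198.]
27 scene 295 [616.7 199.4]
82 top 96 [616.9 199.2]
82 scene 267 [615.9 200.6]
137 top 92 [616.1 199.7]
137 scene 255 [614.8 201.2]
192 top 87 [616.8 198.7]
192 scene 204 [615.4 200.1]
```

View pics/mont.png

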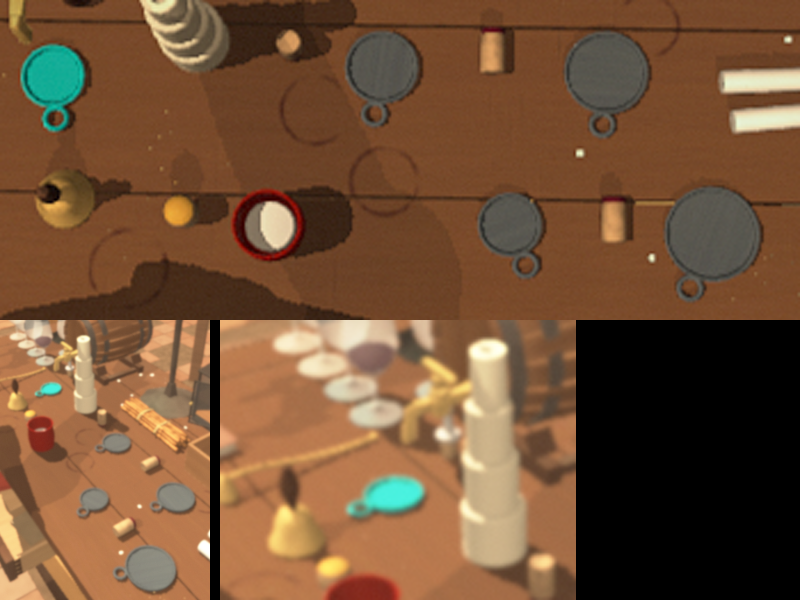

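View pics/scene0.png

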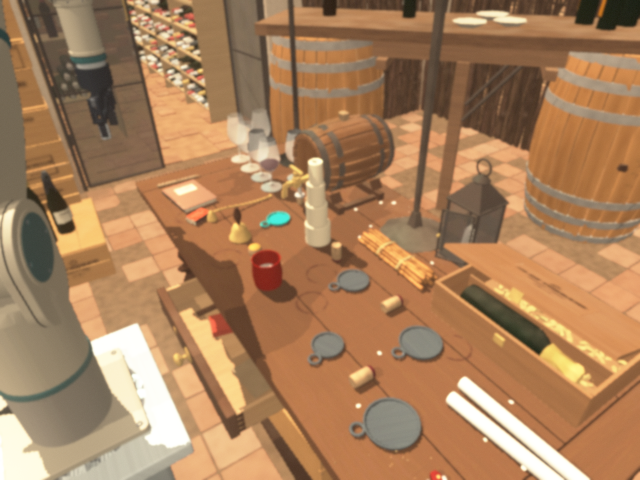

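The turquoise plate at top (173,217) is the look-alike. The grey iron one at (372,278) fits the smallest plate, and the crop shows that clearly. Next I'll refine the plate centres and check for obstacles around the stack.

```bash
python3 - <<'E'
from h import *
z=np.load("top0.npz"); P=z["P"];p=z["p"].astype(int)
c=ctrl.calibration("top"); f=240/np.tan(np.radians(c["vfov"]/2)); E=np.array(c["extrinsics"])
sat=p.max(-1)-p.min(-1); g=((sat<28)&(p.max(-1)<130)&(P[...,2]<25)).astype(np.uint8)
g=cv2.morphologyEx(g,cv2.MORPH_CLOSE,np.ones((3,3)))
g=cv2.morphologyEx(g,cv2.MORPH_OPEN,cv2.getStructuringElement(cv2.MORPH_ELLIPSE,(15,15)))
n,l,st,ce=cv2.connectedComponentsWithStats(g)
for i in range(1,n):
    if 150<st[i,0]<500 and 150<st[i,1]<330:
        def w(px,zz=7):
            r=E[:3,:3]@[(px[0]-c["cx"])/f,(px[1]-c["cy"])/f,1]; t=(zz-E[2,3])/r[2]; return E[:2,3]+t*r[:2]
        x,y,ww,hh,a=st[i]
        print(ce[i].round(1),w(ce[i]).round(1),"wh mm",abs(w((x,y))-w((x+ww,y+hh))).round(1),a)
S=np.load("scene0.npz")["P"]
for A,nm in ((P,"top"),(S,"scene")):
    m=(np.hypot(A[...,0]-616,A[...,1]-199)<230)&(np.hypot(A[...,0]-616,A[...,1]-199)>42)&(A[...,2]>22)&(A[...,2]<450)
    Q=A[m]; k,cn=np.unique((Q[:,:2]//30*30).astype(int),axis=0,return_counts=True)
    print(nm,[(kk.tolist(),int(Q[((Q[:,:2]//30*30)==kk).all(1)][:,2].max())) for kk,cc in zip(k,cn) if cc>2])
E
```

```text
[414.9 211.4] [ 590.3 -209.4] wh mm [85.7 83.3] 1048
[316.7 209.1] [591.9  12.7] wh mm [72.3 73.7] 799
[461.2 282.1] [ 432.3 -312.1] wh mm [89.7 90.1] 1358
[372.8 278.3] [ 437.5 -115.3] wh mm [61.4 62.8] 605
top [([390, 60], 72), ([390, 90], 72), ([390, 120], 73), ([420, 60], 73), ([420, 90], 73), ([420, 120], 76), ([420, 180], 52), ([420, 210], 50), ([420, 300], 71), ([420, 330], 41), ([450, 90], 74), ([450, 120], 75), ([450, 180], 53), ([450, 210], 48), ([450, 300], 95), ([450, 330], 30), ([570, 90], 46), ([600, 90], 49), ([600, 330], 100), ([630, 300], 132), ([630, 330], 132), ([630, 360], 132), ([660, 270], 198), ([660, 300], 213), ([660, 330], 222), ([660, 360], 220), ([660, 390], 210), ([690, -30], 31), ([690, 0], 32), ([690, 30], 33), ([690, 60], 32), ([690, 90], 32), ([690, 120], 32), ([690, 240], 153), ([690, 270], 207), ([690, 300], 222), ([690, 330], 228), ([690, 360], 222), ([690, 390], 214), ([720, -30], 30), ([720, 0], 35), ([720, 30], 35), ([720, 60], 32), ([720, 90], 35), ([720, 120], 31), ([720, 240], 181), ([720, 270], 214), ([720, 300], 226), ([720, 330], 233), ([7
[... 854 characters left out ...]
, 30), ([690, 0], 32), ([690, 30], 31), ([690, 60], 29), ([690, 90], 31), ([690, 120], 29), ([690, 240], 155), ([690, 270], 203), ([690, 300], 219), ([690, 330], 224), ([690, 360], 222), ([690, 390], 214), ([720, 0], 31), ([720, 30], 32), ([720, 60], 30), ([720, 90], 31), ([720, 120], 29), ([720, 240], 177), ([720, 270], 212), ([720, 300], 228), ([720, 330], 231), ([720, 360], 228), ([720, 390], 220), ([750, 240], 179), ([750, 270], 216), ([750, 300], 230), ([750, 330], 231), ([750, 360], 232), ([780, 60], 29), ([780, 90], 27), ([780, 240], 182), ([780, 270], 217), ([780, 300], 229), ([780, 330], 249), ([810, 60], 32), ([810, 90], 30), ([810, 240], 183), ([810, 270], 216), ([810, 300], 228)]
```

```bash
cat >> h.py <<'E'
def go(*targets):
    s=ctrl.read_state(); r,pt,y=s["tool_rot"]; p=np.array(s["eef_pos"])
    from scipy.spatial.transform import Rotation as Ro
    R=Ro.from_euler("xyz",[r,pt,y]).as_matrix()
    print("t",round(s["clock"],1),"at",p.round(1),"yaw",round(np.degrees(y),1),"w",round(s["width"],1),"F",np.round(s["force"],1))
    for t in targets:
        print(t,"->",(R.T@(np.array(t[:3])-p)/10).round(2), "spin",round((np.degrees(y)-t[3]+180)%360-180,1) if len(t)>3 else "")
E
python3 -c "
from h import *
go((616,199.5,300,45),(616,199.5,200,45))"
```

```text
t 1.1 at [258.9 596.2 256.3] yaw 156.5 w 85.4 F [-0.6 -0.1  0.2]
(616, 199.5, 300, 45) -> [-48.56 -22.16  -4.37] spin 111.5
(616, 199.5, 200, 45) -> [-48.56 -22.16   5.63] spin 111.5
```

>>> play_rows --pt "0 0 0 -4.4 0" --pt "0 -12 -5.5 -4.4 30" --pt "0 -24 -11 -4.4 60" --pt "0 -36 -16.5 -4.4 90" --pt "0 -48.5 -22.2 -4.4 111.5" --pt "0 -48.5 -22.2 -4.4 111.5" --pt "0 -48.5 -22.2 -4.4 111.5" --pt "0 -48.5 -22.2 -4.4 111.5" --pt "0 -48.5 -22.2 -4.4 111.5" --pt "0 -48.5 -22.2 -4.4 111.5"

```text
clock: 2.1
eef_pos: [560.7, 260.0, 300.6]
tool_rot: [3.141, -0.001, 1.376]
force: [0.6, 0.2, 0.5]
width: 85.3
gripper_force: 0.0
```

>>> play_rows --pt "0 0 0 0 0" --pt "0 0 0 0 0" --pt "0 0 0 0 0"

```text
clock: 2.4
eef_pos: [558.7, 262.8, 300.1]
tool_rot: [-3.14, -0.001, 1.384]
force: [-0.2, 0.5, 0.4]
width: 85.5
gripper_force: 0.0
```

```bash
python3 -c "
from h import *
go((616,199.5,300,45),(616,199.5,206,45))"
```

```text
t 2.4 at [558.7 262.8 300.1] yaw 79.3 w 85.5 F [-0.2  0.5  0.4]
(616, 199.5, 300, 45) -> [-5.16  6.8  -0.01] spin 34.3
(616, 199.5, 206, 45) -> [-5.17  6.82  9.39] spin 34.3
```

>>> play_rows --pt "0 -2.6 3.4 0 17" --pt "0 -5.2 6.8 0 34.3" --pt "0 -5.2 6.8 0 34.3" --pt "0 -5.2 6.8 0 34.3" --pt "0 -5.2 6.8 0 34.3" --pt "0 -5.2 6.8 0 34.3" --pt "0 -5.2 6.8 0 34.3"

```text
clock: 3.1
eef_pos: [616.1, 198.8, 300.3]
tool_rot: [-3.141, -0.0, 0.788]
force: [0.2, 0.2, 0.1]
width: 85.4
gripper_force: 0.0
```

```bash
python3 - <<'E'
from h import *
go((616.2,199.5,204,45))
E
```

```text
t 3.1 at [616.1 198.8 300.3] yaw 45.1 w 85.4 F [0.2 0.2 0.1]
(616.2, 199.5, 204, 45) -> [ 0.05 -0.03  9.63] spin 0.1
```

>>> play_rows --pt "0 0 0 3 0" --pt "0 0 0 6 0" --pt "0 0 0 8.5 0" --pt "0 0 0 9.6 0" --pt "0 0 0 9.6 0" --pt "0.4 0 0 9.6 0" --pt "0.5 0 0 9.6 0" --pt "1 0 0 9.6 0" --pt "1 0 0 9.6 0" --pt "1 0 0 9.6 0"

```text
clock: 4.1
eef_pos: [617.0, 197.9, 205.4]
tool_rot: [3.141, -0.002, 0.783]
force: [-1.1, 0.9, 4.1]
width: 32.5
gripper_force: 59.0
```

>>> play_rows --pt "1 0 0 0 0" --pt "1 0 0 0 0" --pt "1 0 0 0 0" --pt "1 0 0 -0.5 0" --pt "1 0 0 -1.5 0" --pt "1 0 0 -3 0" --pt "1 0 0 -5 0" --pt "1 0 0 -5 0"

```text
clock: 4.9
eef_pos: [618.7, 197.4, 258.1]
tool_rot: [3.138, -0.005, 0.783]
force: [-0.2, 0.7, -0.2]
width: 33.0
gripper_force: 59.2
```

```bash
python3 - <<'E'
from h import *
p,d=ctrl.get_image("scene"); save("s1",cv2.resize(p[80:300,210:430],(600,600)))
go((437.5,-115.3,130,45),(437.5,-115.3,44,45))
E
```

```text
t 5.0 at [617.8 197.5 256.5] yaw 44.9 w 32.8 F [-0.4 -0.2 -1.3]
(437.5, -115.3, 130, 45) -> [-34.88   9.42  12.54] spin -0.1
(437.5, -115.3, 44, 45) -> [-34.91   9.41  21.14] spin -0.1
```

View pics/s1.png

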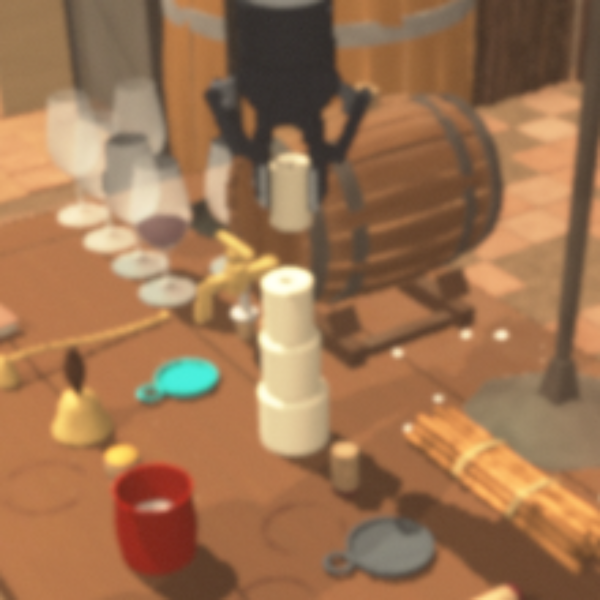

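>>> play_rows --pt "1 -2 0.5 0 0" --pt "1 -6 1.6 0 0" --pt "1 -10 2.7 0 0" --pt "1 -14 3.8 1 0" --pt "1 -18 4.9 3 0" --pt "1 -22 6 6 0" --pt "1 -26 7 9 0" --pt "1 -30 8.1 11 0" --pt "1 -33 8.9 12 0" --pt "1 -34.9 9.4 12.5 0"

```text
clock: 5.95
eef_pos: [433.0, -117.5, 128.2]
tool_rot: [-3.14, 0.003, 0.78]
force: [-0.2, -0.1, -1.2]
width: 32.8
gripper_force: 59.3
```

>>> play_rows --pt "1 0 0 0 0" --pt "1 0 0 0 0" --pt "1 0 0 0 0"

```text
clock: 6.25
eef_pos: [436.5, -114.3, 129.4]
tool_rot: [3.141, -0.001, 0.785]
force: [-0.5, 0.3, -1.3]
width: 33.0
gripper_force: 59.3
```

```bash
python3 - <<'E'
from h import *
go((437.5,-115.3,60,45),(437.5,-115.3,44.5,45))
E
```

```text
t 6.2 at [ 436.5 -114.3  129.4] yaw 45.0 w 33.0 F [-0.5  0.3 -1.3]
(437.5, -115.3, 60, 45) -> [-0.01  0.14  6.94] spin -0.0
(437.5, -115.3, 44.5, 45) -> [-0.01  0.14  8.49] spin -0.0
```

>>> play_rows --pt "1 0 0.1 2.5 0" --pt "1 0 0.1 5 0" --pt "1 0 0.1 7 0" --pt "1 0 0.1 8 0" --pt "1 0 0.1 8.3 0" --pt "1 0 0.1 8.4 0" --pt "1 0 0.1 8.4 0" --pt "1 0 0.1 8.4 0"

```text
clock: 7.05
eef_pos: [436.9, -115.5, 45.6]
tool_rot: [3.141, -0.001, 0.784]
force: [-0.6, 1.0, -0.2]
width: 32.9
gripper_force: 59.3
```

>>> play_rows --pt "1 0 0 0.05 0" --pt "1 0 0 0.1 0" --pt "1 0 0 0.1 0" --pt "0.5 0 0 0.1 0" --pt "0.3 0 0 0.1 0" --pt "0.3 0 0 0.1 0" --pt "0.2 0 0 -0.4 0" --pt "0.1 0 0 -2 0" --pt "0 0 0 -5 0" --pt "0 0 0 -9 0"

```text
clock: 8.05
eef_pos: [435.2, -115.8, 135.7]
tool_rot: [-3.139, 0.002, 0.782]
force: [0.8, 0.2, 0.8]
width: 85.4
gripper_force: 0.0
```

```bash
python3 - <<'E'
from h import *
p,d=ctrl.get_image("scene"); save("s2",cv2.resize(p[140:420,210:490],(600,600)))
go((616.5,198.5,230,45))
S=cloud("scene",d)
from scipy.optimize import least_squares
def fit(zz,r,c0,dz=15):
    m=(np.abs(S[...,2]-zz)<dz)&(np.hypot(S[...,0]-c0[0],S[...,1]-c0[1])<r+10); Q=S[m][:,:2]
    print(zz,len(Q),least_squares(lambda c:np.hypot(*(Q-c).T)-r,c0,loss="soft_l1").x.round(1))
fit(31,17,(437,-115)); fit(137,22,(616,199.5)); fit(82,27,(616,199.5)); fit(27,32,(616,199.5))
E
```

```text
t 8.1 at [ 437.9 -117.   140.9] yaw 44.8 w 85.2 F [ 1.5 -0.   3.6]
(616.5, 198.5, 230, 45) -> [34.93 -9.77 -8.84] spin -0.2
31 191 [ 436.2 -114.5]
137 0 [616.  199.5]
82 0 [616.  199.5]
27 0 [616.  199.5]
```

View pics/s2.png

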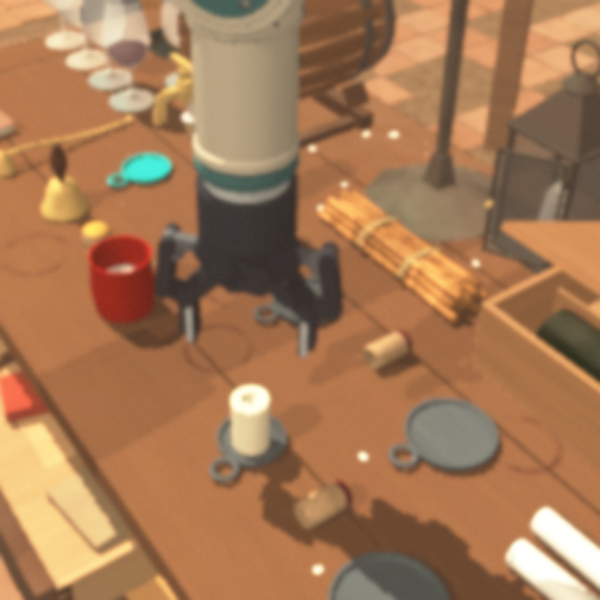

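The 34 candle is upright and centred in its plate, around crop (250,420). I'm going back for the next one.

>>> play_rows --pt "0 0 0 -5 0" --pt "0 4 -1 -9 0" --pt "0 8.5 -2.3 -9 0" --pt "0 13 -3.6 -9 0" --pt "0 17.5 -4.9 -9 0" --pt "0 22 -6.2 -9 0" --pt "0 26.5 -7.4 -9 0" --pt "0 30.5 -8.5 -9 0" --pt "0 33.5 -9.4 -9 0" --pt "0 34.9 -9.8 -9 0"

```text
clock: 9.1
eef_pos: [614.9, 203.9, 224.9]
tool_rot: [-3.141, -0.001, 0.788]
force: [-0.1, -0.5, -0.4]
width: 85.5
gripper_force: 0.0
```

>>> play_rows --pt "0 0 0 0 0" --pt "0 0 0 0 0" --pt "0 0 0 0 0"

```text
clock: 9.4
eef_pos: [614.0, 197.8, 225.6]
tool_rot: [3.141, 0.001, 0.781]
force: [0.1, 0.4, 1.6]
width: 85.1
gripper_force: 0.0
```

```bash
python3 - <<'E'
from h import *
p,d=ctrl.get_image("scene"); 
go((616.5,198.8,150,45))
S=cloud("scene",d)
from scipy.optimize import least_squares
def fit(zz,r,c0,dz=15):
    m=(np.abs(S[...,2]-zz)<dz)&(np.hypot(S[...,0]-c0[0],S[...,1]-c0[1])<r+10); Q=S[m][:,:2]
    print(zz,len(Q),least_squares(lambda c:np.hypot(*(Q-c).T)-r,c0,loss="soft_l1").x.round(1))
fit(137,22,(616,199.5)); fit(82,27,(616,199.5)); fit(27,32,(616,199.5))
E
```

```text
t 9.4 at [614.1 197.9 225.7] yaw 44.7 w 85.4 F [0.6 0.5 0.4]
(616.5, 198.8, 150, 45) -> [0.24 0.1  7.57] spin -0.3
137 204 [614.8 201.1]
82 216 [615.9 200.7]
27 244 [616.7 199.7]
```

>>> play_rows --pt "0 0.2 0 2.5 0" --pt "0 0.2 0 5 0" --pt "0 0.2 0 7 0" --pt "0 0.2 0 7.6 0" --pt "0 0.2 0 7.6 0" --pt "0.2 0.2 0 7.6 0" --pt "0.35 0.2 0 7.6 0" --pt "1 0.2 0 7.6 0" --pt "1 0.2 0 7.6 0" --pt "1 0.2 0 7.6 0"

```text
clock: 10.45
eef_pos: [616.6, 201.3, 150.6]
tool_rot: [3.141, -0.002, 0.783]
force: [-1.6, 0.9, 6.0]
width: 42.7
gripper_force: 60.7
```

>>> play_rows --pt "1 0 0 0 0" --pt "1 0 0 0 0" --pt "1 0 0 0 0"

```text
clock: 10.75
eef_pos: [616.6, 201.3, 150.5]
tool_rot: [3.141, -0.002, 0.783]
force: [-0.7, 0.1, 6.1]
width: 43.1
gripper_force: 60.7
```

>>> play_rows --pt "1 0 0 -0.5 0" --pt "1 0 0 -1.5 0" --pt "1 0 0 -3 0" --pt "1 0 0 -5 0" --pt "1 0 0 -5 0" --pt "1 0 0 -5 0"

```text
clock: 11.35
eef_pos: [616.2, 201.2, 200.2]
tool_rot: [3.141, -0.001, 0.783]
force: [-0.7, 0.5, -0.7]
width: 42.5
gripper_force: 60.8
```

```bash
python3 - <<'E'
from h import *
go((591.9,12.7,130,45),(591.9,12.7,60,45))
E
```

```text
t 11.3 at [616.2 201.2 200.2] yaw 44.9 w 42.5 F [-0.7  0.5 -0.7]
(591.9, 12.7, 130, 45) -> [-15.03  11.64   7.  ] spin -0.1
(591.9, 12.7, 60, 45) -> [-15.04  11.64  14.  ] spin -0.1
```

>>> play_rows --pt "1 -1.5 1.2 0 0" --pt "1 -4 3.1 0 0" --pt "1 -7 5.4 1 0" --pt "1 -10 7.7 3 0" --pt "1 -12.5 9.7 5.5 0" --pt "1 -14.3 11.1 7 0" --pt "1 -15 11.6 9 0" --pt "1 -15 11.6 11 0" --pt "1 -15 11.6 12 0" --pt "1 -15 11.6 12 0"

```text
clock: 12.35
eef_pos: [590.1, 13.5, 77.6]
tool_rot: [-3.139, 0.002, 0.783]
force: [-0.8, 0.8, -1.5]
width: 43.1
gripper_force: 60.8
```

>>> play_rows --pt "1 0 0 0 0" --pt "1 0 0 0 0" --pt "1 0 0 0 0"

```text
clock: 12.65
eef_pos: [592.0, 13.3, 80.2]
tool_rot: [3.141, -0.001, 0.784]
force: [-0.1, 0.5, 0.1]
width: 42.2
gripper_force: 60.8
```

```bash
python3 - <<'E'
from h import *
go((591.9,12.7,44.5,45))
E
```

```text
t 12.7 at [592.   13.3  80.2] yaw 44.9 w 42.2 F [-0.1  0.5  0.1]
(591.9, 12.7, 44.5, 45) -> [-0.06  0.03  3.57] spin -0.1
```

>>> play_rows --pt "1 0 0 1.5 0" --pt "1 0 0 2.7 0" --pt "1 0 0 3.2 0" --pt "1 0 0 3.4 0" --pt "1 0 0 3.5 0" --pt "1 0 0 3.5 0" --pt "1 0 0 3.5 0"

```text
clock: 13.35
eef_pos: [590.2, 13.2, 44.6]
tool_rot: [-3.139, 0.001, 0.783]
force: [-4.1, -0.2, 7.6]
width: 43.1
gripper_force: 61.5
```

Contact is 7.6 N, so it is seated. I'll release, back off and return to the stack.

>>> play_rows --pt "0.6 0 0 -0.1 0" --pt "0.3 0 0 -0.1 0" --pt "0.2 0 0 -0.1 0" --pt "0.1 0 0 -0.1 0" --pt "0 0 0 -0.5 0" --pt "0 0 0 -2 0" --pt "0 0 0 -5 0" --pt "0 0 0 -9 0" --pt "0 0 0 -12 0" --pt "0 0 0 -12 0"

```text
clock: 14.35
eef_pos: [594.4, 12.3, 169.7]
tool_rot: [3.135, -0.006, 0.783]
force: [0.8, -0.6, 1.0]
width: 85.5
gripper_force: 0.0
```

>>> play_rows --pt "0 3 -2.3 0 0" --pt "0 7 -5.4 0 0" --pt "0 11 -8.5 0 0" --pt "0 14 -10.9 0 0" --pt "0 15.2 -11.7 0 0" --pt "0 15.2 -11.7 0 0" --pt "0 15.2 -11.7 0 0" --pt "0 15.2 -11.7 0 0"

```text
clock: 15.15
eef_pos: [616.8, 199.8, 164.7]
tool_rot: [3.14, 0.001, 0.779]
force: [0.1, -0.2, 0.7]
width: 85.3
gripper_force: 0.0
```

```bash
python3 - <<'E'
from h import *
p,d=ctrl.get_image("scene"); save("s3",cv2.resize(p[140:420,210:490],(600,600)))
go((616.3,199.8,95,45))
S=cloud("scene",d)
from scipy.optimize import least_squares
def fit(zz,r,c0,dz=15):
    m=(np.abs(S[...,2]-zz)<dz)&(np.hypot(S[...,0]-c0[0],S[...,1]-c0[1])<r+10); Q=S[m][:,:2]
    print(zz,len(Q),least_squares(lambda c:np.hypot(*(Q-c).T)-r,c0,loss="soft_l1").x.round(1))
fit(31,22,(592,13));fit(82,27,(616,199.5)); fit(27,32,(616,199.5))
E
```

```text
t 15.2 at [616.8 200.1 164.7] yaw 44.6 w 85.2 F [ 0.3 -0.5  0.1]
(616.3, 199.8, 95, 45) -> [-0.05 -0.02  6.97] spin -0.4
31 208 [589.8  12.7]
82 221 [615.7 200.9]
27 245 [616.6 199.5]
```

View pics/s3.png

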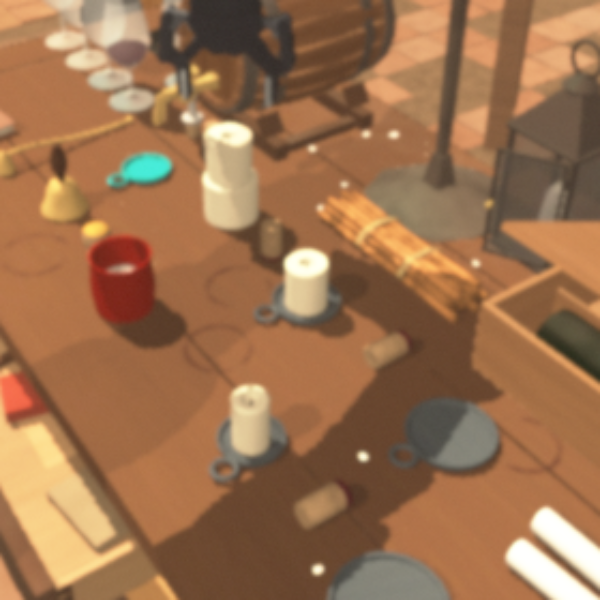

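The 44 candle stands well inside its plate, around crop (306,285). Next is the 54.

>>> play_rows --pt "0 0 0 2.5 0" --pt "0 0 0 5 0" --pt "0 0 0 6.5 0" --pt "0 0 0 7 0" --pt "0 0 0 7 0" --pt "0.15 0 0 7 0" --pt "0.25 0 0 7 0" --pt "1 0 0 7 0" --pt "1 0 0 7 0" --pt "1 0 0 7 0"

```text
clock: 16.2
eef_pos: [617.7, 203.1, 95.6]
tool_rot: [3.14, -0.002, 0.783]
force: [-0.6, -0.7, 6.6]
width: 52.7
gripper_force: 62.8
```

>>> play_rows --pt "1 0 0 0 0" --pt "1 0 0 0 0" --pt "1 0 0 0 0"

```text
clock: 16.5
eef_pos: [617.7, 203.1, 95.6]
tool_rot: [3.14, -0.002, 0.783]
force: [0.5, -0.2, 5.6]
width: 52.8
gripper_force: 62.8
```

>>> play_rows --pt "1 0 0 -0.5 0" --pt "1 0 0 -1.5 0" --pt "1 0 0 -3.5 0" --pt "1 0 0 -7 0" --pt "1 0 0 -9 0" --pt "1 0 0 -9 0" --pt "1 0 0 -9 0"

```text
clock: 17.2
eef_pos: [616.2, 203.5, 184.4]
tool_rot: [-3.141, -0.0, 0.783]
force: [-0.3, 0.2, -1.0]
width: 53.1
gripper_force: 63.0
```

```bash
python3 - <<'E'
from h import *
go((590.3,-209.4,190,45))
E
```

```text
t 17.2 at [616.2 203.5 184.4] yaw 44.9 w 53.1 F [-0.3  0.2 -1. ]
(590.3, -209.4, 190, 45) -> [-30.98  27.42  -0.58] spin -0.1
```

>>> play_rows --pt "1 -1.5 1.3 0 0" --pt "1 -5 4.4 0 0" --pt "1 -9 8 0 0" --pt "1 -13 11.5 0 0" --pt "1 -17 15 0 0" --pt "1 -21 18.6 0 0" --pt "1 -25 22.1 0 0" --pt "1 -28.5 25.2 0 0" --pt "1 -30.5 27 0 0" --pt "1 -31 27.4 0 0"

```text
clock: 18.2
eef_pos: [587.4, -217.3, 183.5]
tool_rot: [3.14, 0.005, 0.774]
force: [-0.6, -0.9, -0.6]
width: 53.0
gripper_force: 63.2
```

>>> play_rows --pt "1 0 0 3 0" --pt "1 0 0 6.5 0" --pt "1 0 0 9 0" --pt "1 0 0 10 0" --pt "1 0 0 10 0" --pt "1 0 0 10 0"

```text
clock: 18.8
eef_pos: [590.6, -209.8, 84.8]
tool_rot: [3.141, -0.0, 0.783]
force: [-0.3, -0.0, -2.1]
width: 53.2
gripper_force: 63.2
```

```bash
python3 - <<'E'
from h import *
go((590.3,-209.4,44.5,45))
E
```

```text
t 18.8 at [ 590.6 -209.8   84.8] yaw 44.9 w 53.2 F [-0.3 -0.  -2.1]
(590.3, -209.4, 44.5, 45) -> [ 0.01 -0.05  4.03] spin -0.1
```

>>> play_rows --pt "1 0 0 1.5 0" --pt "1 0 0 3 0" --pt "1 0 0 3.6 0" --pt "1 0 0 3.8 0" --pt "1 0 0 3.9 0" --pt "1 0 0 3.95 0" --pt "1 0 0 3.95 0"

```text
clock: 19.5
eef_pos: [590.5, -209.9, 45.1]
tool_rot: [3.141, -0.0, 0.783]
force: [-0.4, -0.2, -0.9]
width: 53.0
gripper_force: 63.2
```

>>> play_rows --pt "1 0 0 0.05 0" --pt "1 0 0 0.08 0" --pt "0.3 0 0 0.05 0" --pt "0.15 0 0 0 0" --pt "0 0 0 0 0" --pt "0 0 0 -0.5 0" --pt "0 0 0 -2 0" --pt "0 0 0 -5 0" --pt "0 0 0 -8 0" --pt "0 0 0 -8 0"

```text
clock: 20.5
eef_pos: [592.9, -211.5, 130.1]
tool_rot: [3.133, -0.003, 0.783]
force: [0.6, -0.1, 0.7]
width: 85.4
gripper_force: 0.0
```

>>> play_rows --pt "0 3 -2.7 0 0" --pt "0 7 -6.2 0 0" --pt "0 11 -9.7 0 0" --pt "0 15 -13.3 0 0" --pt "0 19 -16.8 0 0" --pt "0 23 -20.3 0 0" --pt "0 27 -23.9 0 0" --pt "0 30 -26.5 0 0" --pt "0 30.9 -27.2 0 0" --pt "0 30.9 -27.2 0 0"

```text
clock: 21.5
eef_pos: [616.5, 207.5, 124.4]
tool_rot: [-3.139, -0.002, 0.791]
force: [-0.5, -1.3, 0.0]
width: 85.3
gripper_force: 0.0
```

>>> play_rows --pt "0 0 0 0 0" --pt "0 0 0 0 0" --pt "0 0 0 0 0"

```text
clock: 21.8
eef_pos: [617.6, 198.8, 125.1]
tool_rot: [3.141, 0.0, 0.78]
force: [-0.4, -0.1, 0.7]
width: 85.2
gripper_force: 0.0
```

```bash
python3 - <<'E'
from h import *
p,d=ctrl.get_image("scene"); save("s4",cv2.resize(p[140:420,210:490],(600,600)))
go((617,199,42,45))
S=cloud("scene",d)
from scipy.optimize import least_squares
def fit(zz,r,c0,dz=15):
    m=(np.abs(S[...,2]-zz)<dz)&(np.hypot(S[...,0]-c0[0],S[...,1]-c0[1])<r+10); Q=S[m][:,:2]
    print(zz,len(Q),least_squares(lambda c:np.hypot(*(Q-c).T)-r,c0,loss="soft_l1").x.round(1))
fit(31,27,(590,-209)); fit(27,32,(616,199.5))
E
```

```text
t 21.9 at [617.6 199.1 125.1] yaw 44.7 w 85.5 F [ 0.7 -0.4  0.8]
(617, 199, 42, 45) -> [-0.05 -0.04  8.31] spin -0.3
31 332 [ 588.  -211.4]
27 250 [616.7 199.6]
```

View pics/s4.png

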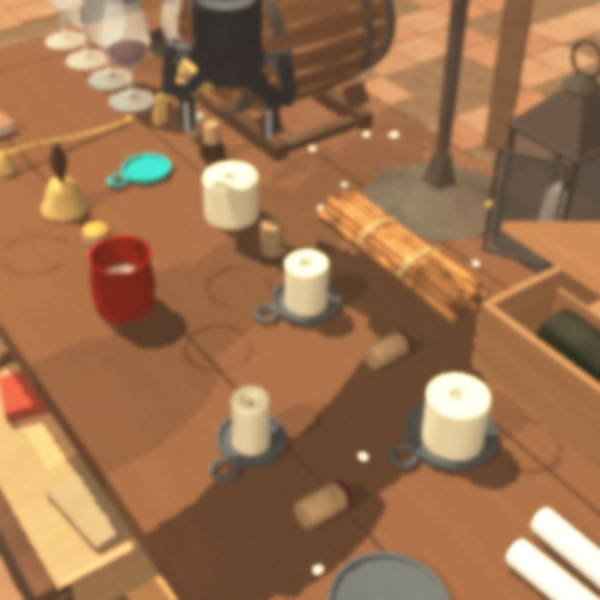

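The 54 candle stands fully inside its plate, around crop (455,420). The upright corks are clear of the finger line, so I'll take the 64.

>>> play_rows --pt "0 0 0 2.5 0" --pt "0 0 0 5 0" --pt "0 0 0 7 0" --pt "0 0 0 8 0" --pt "0 0 0 8.3 0" --pt "0.1 0 0 8.3 0" --pt "0.15 0 0 8.3 0" --pt "1 0 0 8.3 0" --pt "1 0 0 8.3 0" --pt "1 0 0 8.3 0"

```text
clock: 22.85
eef_pos: [618.5, 201.1, 43.4]
tool_rot: [3.14, -0.002, 0.783]
force: [-0.2, -1.4, 7.0]
width: 63.2
gripper_force: 66.0
```

>>> play_rows --pt "1 0 0 0 0" --pt "1 0 0 0 0" --pt "1 0 0 0 0"

```text
clock: 23.15
eef_pos: [618.4, 201.1, 43.4]
tool_rot: [3.14, -0.002, 0.783]
force: [-0.1, -1.0, 6.6]
width: 62.6
gripper_force: 66.0
```

>>> play_rows --pt "1 0 0 -0.5 0" --pt "1 0 0 -1.5 0" --pt "1 0 0 -4 0" --pt "1 0 0 -8 0" --pt "1 0 0 -12 0" --pt "1 0 0 -14 0" --pt "1 0 0 -14 0" --pt "1 0 0 -14 0"

```text
clock: 23.95
eef_pos: [616.7, 201.4, 181.7]
tool_rot: [-3.141, 0.0, 0.783]
force: [-0.5, 1.0, -2.4]
width: 62.8
gripper_force: 66.0
```

```bash
python3 - <<'E'
from h import *
go((432.3,-312.1,182,45))
E
```

```text
t 23.9 at [616.7 201.4 181.7] yaw 44.9 w 62.8 F [-0.5  1.  -2.4]
(432.3, -312.1, 182, 45) -> [-49.3   23.36  -0.05] spin -0.1
```

>>> play_rows --pt "1 -2 1 0 0" --pt "1 -6 2.8 0 0" --pt "1 -10 4.7 0 0" --pt "1 -14 6.6 0 0" --pt "1 -18 8.5 0 0" --pt "1 -22 10.4 0 0" --pt "1 -26 12.3 0 0" --pt "1 -30 14.2 0 0" --pt "1 -33 15.6 0 0" --pt "1 -34 16.1 0 0"

```text
clock: 24.95
eef_pos: [487.0, -156.7, 180.8]
tool_rot: [-3.14, 0.003, 0.777]
force: [-0.3, -0.7, -1.8]
width: 62.5
gripper_force: 66.0
```

```bash
python3 - <<'E'
from h import *
go((432.3,-312.1,182,45))
E
```

```text
t 24.9 at [ 487.  -156.7  180.8] yaw 44.5 w 62.5 F [-0.3 -0.7 -1.8]
(432.3, -312.1, 182, 45) -> [-14.8    7.24  -0.08] spin -0.5
```

>>> play_rows --pt "1 -3 1.5 0 0" --pt "1 -7 3.4 0 0" --pt "1 -11 5.4 0 0" --pt "1 -14 6.9 0 0" --pt "1 -14.8 7.2 2 0" --pt "1 -14.8 7.2 5 0" --pt "1 -14.8 7.2 8 0" --pt "1 -14.8 7.2 9 0" --pt "1 -14.8 7.2 9 0" --pt "1 -14.8 7.2 9 0"

```text
clock: 25.95
eef_pos: [436.2, -308.3, 92.1]
tool_rot: [3.141, 0.0, 0.784]
force: [0.3, 0.1, -2.4]
width: 62.6
gripper_force: 66.2
```

```bash
python3 - <<'E'
from h import *
go((432.3,-312.1,47.5,45))
E
```

```text
t 25.9 at [ 436.2 -308.3   92.1] yaw 44.9 w 62.6 F [ 0.3  0.1 -2.4]
(432.3, -312.1, 47.5, 45) -> [-0.54 -0.01  4.46] spin -0.1
```

>>> play_rows --pt "1 -0.5 0 1 0" --pt "1 -0.5 0 2.5 0" --pt "1 -0.5 0 3.7 0" --pt "1 -0.5 0 4.1 0" --pt "1 -0.5 0 4.3 0" --pt "1 -0.5 0 4.4 0" --pt "1 -0.5 0 4.4 0" --pt "1 -0.5 0 4.4 0"

```text
clock: 26.75
eef_pos: [432.5, -312.0, 48.1]
tool_rot: [3.141, -0.0, 0.783]
force: [0.2, -0.1, -1.6]
width: 62.7
gripper_force: 66.2
```

>>> play_rows --pt "1 0 0 0.05 0" --pt "1 0 0 0.1 0" --pt "1 0 0 0.1 0"

```text
clock: 27.05
eef_pos: [432.5, -312.0, 47.3]
tool_rot: [3.141, -0.0, 0.783]
force: [-0.2, 0.7, 4.7]
width: 62.8
gripper_force: 66.8
```

Contact is made, so I'll release.

>>> play_rows --pt "0.2 0 0 -0.05 0" --pt "0.1 0 0 -0.05 0" --pt "0 0 0 -0.05 0" --pt "0 0 0 -0.1 0" --pt "0 0 0 -0.8 0" --pt "0 0 0 -3 0" --pt "0 0 0 -6 0" --pt "0 0 0 -10 0" --pt "0 0 0 -14 0" --pt "0 0 0 -18 0"

```text
clock: 28.05
eef_pos: [431.9, -311.7, 228.8]
tool_rot: [-3.141, 0.0, 0.783]
force: [1.1, -0.5, -0.9]
width: 85.5
gripper_force: 0.0
```

>>> play_rows --pt "0 3 0 0 0" --pt "0 7 0 -1 0" --pt "0 11 0 -2 0" --pt "0 15 0 -3 0" --pt "0 18 0 -3 0" --pt "0 18 0 -3 0" --pt "0 18 0 -3 0" --pt "0 18 0 -3 0"

```text
clock: 28.85
eef_pos: [558.7, -186.1, 257.0]
tool_rot: [-3.142, 0.001, 0.781]
force: [-0.2, 0.6, 0.4]
width: 85.3
gripper_force: 0.0
```

```bash
python3 - <<'E'
from h import *
p,d=ctrl.get_image("scene"); save("s5",cv2.resize(p[180:460,210:490],(600,600)))
go()
S=cloud("scene",d)
from scipy.optimize import least_squares
def fit(zz,r,c0,dz=15):
    m=(np.abs(S[...,2]-zz)<dz)&(np.hypot(S[...,0]-c0[0],S[...,1]-c0[1])<r+10); Q=S[m][:,:2]
    print(zz,len(Q),least_squares(lambda c:np.hypot(*(Q-c).T)-r,c0,loss="soft_l1").x.round(1))
fit(31,32,(432,-312)); fit(31,27,(590,-209)); fit(31,22,(590,13)); fit(31,17,(437,-115))
E
```

```text
t 28.9 at [ 558.7 -186.3  257. ] yaw 44.7 w 85.5 F [-0.4  0.  -0.4]
31 451 [ 430.4 -312.9]
31 324 [ 587.9 -211.4]
31 198 [590.   12.6]
31 189 [ 436.1 -114.5]
```

View pics/s5.png

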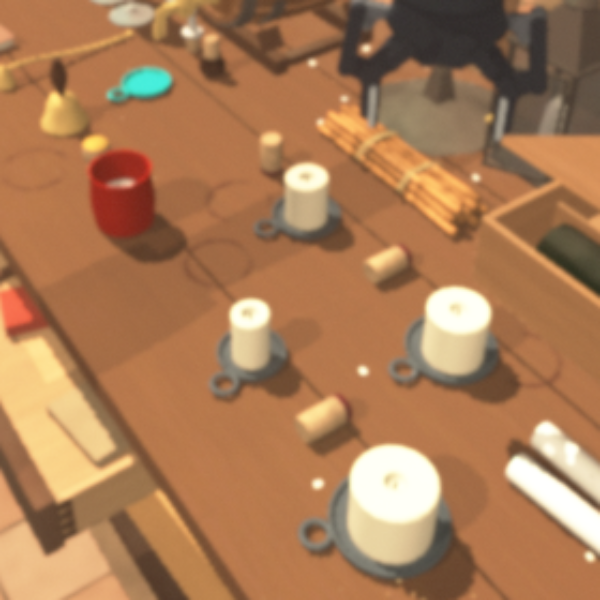

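All four candles stand upright inside their plates, and the bell and glass have not moved. I'm handing in.

```bash
python3 -c "
from cell import ctrl
print(ctrl.finish_job())"
```

```text
the job is handed in; nothing more can be done
None
```

I took the stack apart and stood each of the four candles upright inside the rim of its matching iron plate, without touching the bell or the red glass, and handed the job in at about 29 s; no verdict came back.

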